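# Sweep the worn contact pads into the catch tray

### The arm

A 6-joint arm with a two-finger parallel gripper is mounted at the origin on the work surface. World frame = base frame: x ahead of the robot, y to its left, z up, the work surface at z = 0. Lengths are in m, angles in rad, forces in N, time in s.
With the tool pointing down it reaches from about 0.35 to 0.775 m from the base axis. Payload 5.5 kg.
Tool frame: the origin (TCP) lies on the mounting face of the last link; the fingertips stand 173 mm ahead of it and the grasp point (between the pads) lies arm.grip_point_offset ahead of it (arm.grip_point_offset is the distance from the TCP to the grasp point, in m); z points along the fingers, y is the line along which they close (so a half turn about z gives the same grasp; the last joint's range is limited). The gripper opens to 85 mm and grips with 20 to 120 N. Pads are 22 mm wide; open, the fingers measure 114 mm over their backs; the gripper's body (76 mm by 85 mm) begins 54 mm behind the grasp point. The pads swing forward as they close: fully open they stand 13 mm farther back than shut.
Start: joints at [-1.329, 0.313, 0.046, 1.304, 0, 1.431], TCP at [0.214, -0.534, 0.405] pointing down, gripper open.
Joint ranges: [-2.76, 2.76], [-0.86, 1.69], [-1.03, 1.26], [-2.2, 2.34], [-1.47, 1.5], [-3.14, 3.14]. Speed limits (rad/s): [2.57, 2.57, 3.14, 3.14, 3.14, 3.14].

### API

Orientations are given as a unit quaternion [w, x, y, z].
In Python, from cell import arm gives the robot as it stands.
- The arm moves only by the tool play_rows, never from a script. Its argument "targets" is a list of rows, each a list of 3 entries, a list of its own where there are three numbers: the shift along the tool's x, y, z in units of 0.05 m (1.0 is 0.05 m), then the turn, a rotation vector about the tool's x, y, z in units of 0.15 rad (1.0 is 0.15 rad), then the opening, from 0 (shut) to 1 (fully open). In form: [[[tx, ty, tz], [wx, wy, wz], fingers], ...]. A call has exactly 8 rows; each row shifts and turns the commanded pose from where the row before left it, along the tool's axes as they then stand; what a row does not reach is not made up. A row lasts 1/10 s, in which the tool goes at most 50 mm and 8.59 degrees, less where a joint would pass 70% of its speed; a pose out of reach is approached as far as the arm can. A call with a number of a shift or a turn outside -1 to 1 is refused whole. A call with a gripper value outside its range is refused whole. The fingers move at their own pace and stop on an object; "force" is the grip in N (left out, the last holds). Time passes only in rows, so rows that do not move let the fingers close, or fill a call up. It gives the time, the measured TCP pose, the force, the opening and the grip force at its end, in the units of the state.
- arm.state(): the state, without advancing time (a new reading comes with each control period).
- arm.get_image(name): name is "scene" or "top" or "wrist"; returns a dict with "img" (400x640x3 uint8, red, green, blue), "mtx" (3x3 intrinsics, pixels), "eye" and "attitude" of the camera in the world. Camera axes: x right, y up, looking along -z (the intrinsics and any distortion apply to the point x, -y, -z); pixel columns grow to the right and rows downward; lengths in m; the calibration is good to about 2 mm. A picture is of the moment at which its call begins. There is no depth.
- arm.finish_job(): hands the job in; it is judged then, once.
The state is a dict: "time": time; "joint_positions": joint angles; "dq": joint speeds; "joint_torque": joint torques, N m; "ee_pos": TCP position; "orientation": TCP orientation; "wrist_force": force on the tool from outside, world axes, zero at the start; "torque": the same for the moment, N m; "gripper_width": finger opening in m; "finger_force": force on a finger pad.
Only numpy, scipy, OpenCV 4.12 (cv2) and the standard library are available. Lean on these libraries where they do the work, as an engineer would, in place of code of your own. Each camera call takes 0.05 s, during which the arm holds its last target. There are 200 camera calls.

### The job

Sweep the two worn brass contact pads along the raised inspection plate with the closed fingers, off the end where the grey catch tray stands and down into it. Push them gently: do not pinch, press hard on or lift them. Leave the blue gauge pin standing where it is, and do not disturb the copper shoe or the sensor carriage on its slide.

Things in the scene. Friction and masses are not known exactly. Their poses are not given: they have to be found in the camera images.
- plate: fixed dark steel plate, 215 (x) by 280 mm (y), flat top 30 mm above the counter. Rails 8 mm high above its top run along the long edges (x = +-101.5 to 107.5 mm); both ends (y = +-140 mm) are open; tray at one end, slide at the other, either way round. Pads and pin stand on it, one in each of three lanes along y (x near -62, 0, +62 mm). Origin: centre of its underside
- tray: fixed light grey open tray, 210 (x) by 110 (y) by 26 mm high, walls 3 mm, floor under 6 mm, parallel to the plate. A long wall stands 1.5 mm off one open end of the plate, its rim 4 mm below the plate's top: a pad pushed off that end drops in. Origin: centre of its underside, 196.5 mm from the plate's origin along the plate's +y or -y
- pad_a: loose worn brass contact pad, a rectangular block 36 mm (its x) by 24 mm (its y) by 12 mm thick, about 85 g, identical to the other one; lies flat on the plate at any yaw. Origin: centre of its underside
- pad_b: loose worn brass contact pad, a rectangular block 36 mm (its x) by 24 mm (its y) by 12 mm thick, about 85 g, identical to the other one; lies flat on the plate at any yaw. Origin: centre of its underside
- pin: loose blue anodised gauge pin standing upright on the plate, 45 mm tall, foot 26 mm across, head 20 mm across, 40 g, easily knocked over. Origin: centre of its underside
- shoe: loose sooty copper shoe lying on the counter beyond the plate's far rail, 34 mm (its x) by 90 mm (its y) by 28 mm high, 400 g. Origin: centre of its underside
- slide: fixed steel dovetail slide on the counter at the plate's other end, 210 mm (its x) by 90 mm (its y); the blue carriage rides on it. Origin: centre of its underside, 196.5 mm from the plate's origin
- carriage (a joint): position of the sprung sensor carriage along the slide's x, m: 0 at rest in the middle, +-0.03 at its stops; springs (150 N/m) bring it back
- carriage_top (a point): top of the sensor on the carriage (a blue block 60 by 70 mm with a steel sensor barrel), 64 mm above the counter
Mind the look-alikes: they are no part of the job. Leave any black or turquoise look-alike of the pad_b alone.

How it is judged:
By the outcome, as a careful person would: the job done as asked, in the order asked, and still so for the second after the job is handed in, with the robot touching nothing.
It also fails if it takes over 58 s, if anything falls off the work surface, if the arm or the gripper's body presses on something with over 40 N, if the wrist force passes 120 N, or if a joint passes its speed limit or range.

## Working session

There is one attempt and no reset: what is moved stays moved. The work goes in short steps, Python scripts to look and compute and a tool call to move; the robot and the scene stay as the last step left them, time stands still between calls to the robot, and variables do not carry over. Pictures are saved under pics/ and viewed, at most 10 in all, crops included, and the job is handed in when it is done.

Besides the shell and the picture viewer there is one more tool, called after "Call:" as a command line: name --argument value ..., lists and objects as JSON in quotes. play_rows: Moves the arm, as the interface text tells. Shifts and turns lie within -1 to 1; 1 stands for 0.05 m of shift or 0.15 rad of turn. Its arguments: {"type":"object","properties":{"targets":{"type":"array"},"force":{"type":"number"}},"required":["targets"]}

```bash
ls; mkdir -p pics
cat > h.py <<'E'
import numpy as np, cv2
from cell import arm
from scipy.spatial.transform import Rotation as R
def att(a):
    a=np.array(a,float)
    return a if a.shape==(3,3) else R.from_quat(a[[1,2,3,0]]).as_matrix()
def ray(im,u,v):
    K=np.array(im["mtx"]);d=np.linalg.solve(K,[u,v,1]);d=d*[1,-1,-1]
    return np.array(im["eye"]),att(im["attitude"])@d
def onz(im,u,v,z):
    e,d=ray(im,u,v);return e+d*(z-e[2])/d[2]
def proj(im,p):
    c=att(im["attitude"]).T@(np.array(p)-im["eye"]);q=np.array(im["mtx"])@(c*[1,-1,-1]);return q[:2]/q[2]
def snap(n,f):
    im=arm.get_image(n);cv2.imwrite("pics/"+f,cv2.cvtColor(im["img"],cv2.COLOR_RGB2BGR));np.save("pics/"+f+".npy",im,allow_pickle=True);return im
E
python3 - <<'E'
from h import *
for n in ("scene","top","wrist"):
    im=snap(n,n+"0.png");print(n,im.keys(),im["eye"],im["attitude"],im["mtx"])
s=arm.state();print(s,arm.grip_point_offset)
E
```

```text
pics
scene dict_keys(['img', 'mtx', 'eye', 'attitude']) [ 1.2249337  -0.12782228  0.54998193] [0.71413918 0.35316308 0.27759416 0.53686362] [[446.49762755   0.         323.8231433 ]
 [  0.         446.49762755 194.70136265]
 [  0.           0.           1.        ]]
top dict_keys(['img', 'mtx', 'eye', 'attitude']) [0.53120376 0.01152207 0.75759183] [ 0.70900782  0.04546469 -0.04901241 -0.70202468] [[416.98582491   0.         323.66164356]
 [  0.         416.98582491 195.53576041]
 [  0.           0.           1.        ]]
wrist dict_keys(['img', 'mtx', 'eye', 'attitude']) [ 0.28152418 -0.50579382  0.3740818 ] [ 0.81991846 -0.11985513  0.08198052 -0.55375776] [[320.86336453   0.         317.33834771]
 [  0.         320.86336453 198.86826103]
 [  0.           0.           1.        ]]
{'time': 0.15, 'joint_positions': array([-1.32859820e+00,  3.13835397e-01,  4.52356807e-02,  1.30355251e+00,
        2.78063073e-05,  1.43120471e+00]), 'dq': array([-0.00085467, -0.00121813,  0.00499907, -0.00060182, -0.0008475 ,
       -0.00022751]), 'joint_torque': array([ 6.97474316e-04, -4.81063020e+01,  2.98816663e+01,  1.38816479e-02,
       -2.40325317e-04,  9.12765415e-06]), 'ee_pos': array([ 0.21420184, -0.53347208,  0.40400752]), 'orientation': array([-6.77771563e-04,  9.81834614e-01,  1.89737533e-01, -2.08809593e-05]), 'wrist_force': array([-0.06016383, -0.3805009 ,  0.17586165]), 'torque': array([ 0.03846202, -0.00636078, -0.00492194]), 'finger_force': 0.0, 'gripper_width': 0.08520795552194858} 0.1547
```

View pics/top0.png

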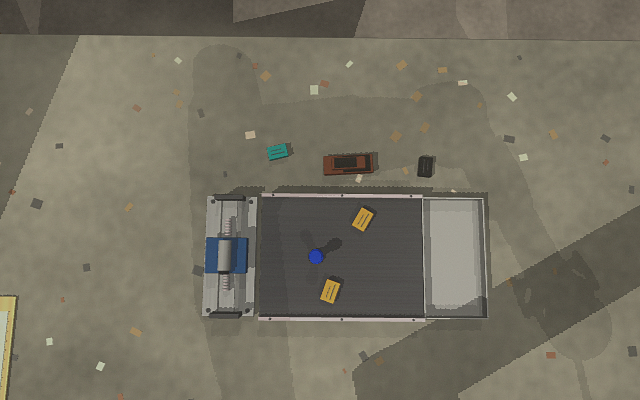

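View pics/scene0.png

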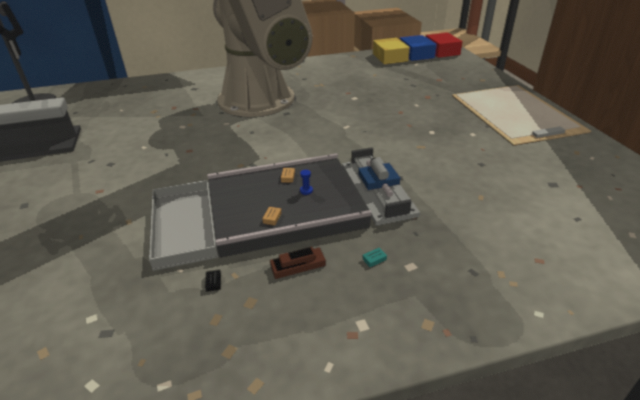

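The top view shows the orange pads at about (363,219) and (330,290) and the pin at (316,257). The tray is on the right, the slide with the blue carriage on the left, and the shoe beyond the far rail at (350,163). The scene view agrees.

Run:
```python
from h import *
from scipy.optimize import least_squares
ims={n:np.load(f"pics/{n}0.png.npy",allow_pickle=True).item() for n in("top","scene")}
cen={}
for n,im in ims.items():
    h=cv2.cvtColor(im["img"],cv2.COLOR_RGB2HSV)
    box=(slice(195,325),slice(258,424)) if n=="top" else (slice(155,240),slice(215,340))
    for nm,lo,hi in(("pad",(12,130,110),(28,255,255)),("pin",(110,120,60),(130,255,255))):
        m=np.zeros(h.shape[:2],np.uint8);m[box]=cv2.inRange(h,lo,hi)[box]
        for c in cv2.findContours(m,0,cv2.CHAIN_APPROX_NONE)[0]:
            if cv2.contourArea(c)<30:continue
            r=cv2.minAreaRect(c);cen.setdefault((n,nm),[]).append(r[0])
            print(n,nm,np.round(r[0],1),np.round(r[1],1),r[2],cv2.contourArea(c))
            if n=="top":
                z=.042 if nm=="pad" else .075
                P=np.array([onz(im,*p,z)[:2] for p in cv2.boxPoints(r)]);print(P.mean(0).round(4),np.linalg.norm(P-np.roll(P,-1,0),axis=1).round(4),P.round(3).tolist())
def tri(a,b):
    A=[];B=[]
    M=np.zeros((3,3));v=np.zeros(3)
    for im,p in((ims["top"],a),(ims["scene"],b)):
        e,d=ray(im,*p);d/=np.linalg.norm(d);Q=np.eye(3)-np.outer(d,d);M+=Q;v+=Q@e
    return np.linalg.solve(M,v)
for a in cen[("top","pad")]:
    for b in cen[("scene","pad")]: print("tri",a,b,tri(a,b).round(4))
# plate corners guesses (top view rail outer) on z=.038
for p in((258,194),(422,195),(424,320),(258,320),(486,199),(487,317)):print(p,onz(ims["top"],*p,.038 if p[0]<430 else .026).round(4))
im=cv2.cvtColor(ims["top"]["img"],cv2.COLOR_RGB2BGR)[180:335,195:500]
cv2.imwrite("pics/topcrop.png",cv2.resize(im,None,fx=2.6,fy=2.6,interpolation=cv2.INTER_CUBIC))
```

```text
top pad [329.6 290.9] [14.1 21.5] 19.653825759887695 274.5
[ 0.466  -0.0032] [0.0355 0.0237 0.0355 0.0236] [[0.453, 0.014], [0.487, 0.002], [0.479, -0.02], [0.446, -0.008]]
top pad [362.1 219. ] [13.9 20.8] 30.963756561279297 260.5
[ 0.5876 -0.0581] [0.036  0.0238 0.0359 0.0237] [[0.578, -0.039], [0.609, -0.057], [0.597, -0.078], [0.566, -0.059]]
top pin [315.5 256. ] [14. 13.] 90.0 151.0
[0.5241 0.0208] [0.0211 0.0224 0.021  0.0224] [[0.535, 0.031], [0.535, 0.01], [0.513, 0.01], [0.513, 0.031]]
scene pad [271.6 214.3] [12.1 16.1] 26.56505012512207 142.5
scene pad [287.3 173.8] [11.7 11. ] 7.125016689300537 88.5
scene pin [306. 182.] [24. 12.] 90.0 186.5
tri (329.61993408203125, 290.8642578125) (271.6000061035156, 214.30001831054688) [ 0.4528 -0.0241 -0.0742]
tri (329.61993408203125, 290.8642578125) (287.269287109375, 173.84616088867188) [ 0.4655 -0.0031  0.0364]
tri (362.11761474609375, 218.97056579589844) (271.6000061035156, 214.30001831054688) [ 0.5879 -0.0581  0.0373]
tri (362.11761474609375, 218.97056579589844) (287.269287109375, 173.84616088867188) [ 0.5843 -0.0367  0.1199]
(258, 194) [0.6295 0.1227 0.038 ]
(422, 195) [ 0.6307 -0.1631  0.038 ]
(424, 320) [ 0.4192 -0.1618  0.038 ]
(258, 320) [0.4168 0.1162 0.038 ]
(486, 199) [ 0.6264 -0.2794  0.026 ]
(487, 317) [ 0.4233 -0.2725  0.026 ]
```

View pics/topcrop.png

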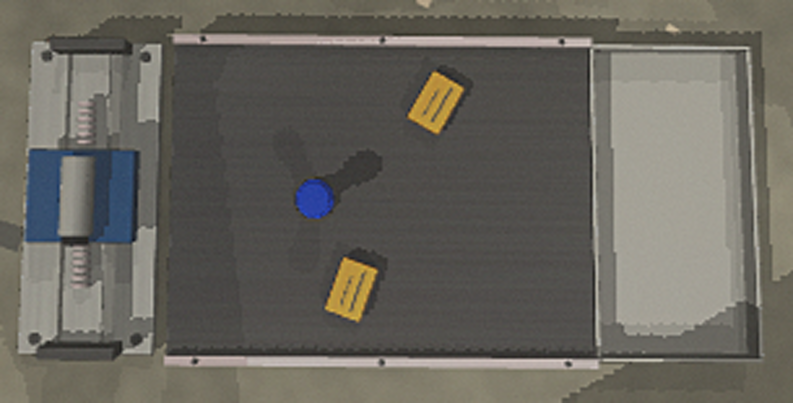

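Call:
play_rows --targets '[[[0,0,0],[0,0,-0.99],0],[[0,0,0],[0,0,-0.99],0],[[0,0,0],[0,0,-0.99],0],[[0,0,0],[0,0,-0.99],0],[[0,0,0],[0,0,-0.99],0],[[0,0,0],[0,0,-0.99],0],[[0,0,0],[0,0,-0.99],0],[[0,0,0],[0,0,-0.99],0]]' --force 20

```text
time: 0.95
ee_pos: [0.2142, -0.5335, 0.4043]
orientation: [-0.0, 0.705, 0.709, 0.0]
wrist_force: [-0.5, -0.5, -0.0]
gripper_width: -0.0001
finger_force: 0.0
```

Call:
play_rows --targets '[[[0.73,0.31,0],[0,0,0],0],[[0.73,0.31,0],[0,0,0],0],[[0.73,0.31,0],[0,0,0],0],[[0.73,0.31,0],[0,0,0],0],[[0.73,0.31,0],[0,0,0],0],[[0.73,0.31,0],[0,0,0],0],[[0.73,0.31,0],[0,0,0],0],[[0.73,0.31,0],[0,0,0],0]]'

```text
time: 1.75
ee_pos: [0.3387, -0.2402, 0.4046]
orientation: [0.0, 0.708, 0.707, 0.0]
wrist_force: [1.1, -0.9, -0.1]
gripper_width: -0.0001
finger_force: 0.0
```

Call:
play_rows --targets '[[[0.73,0.31,0],[0,0,0],0],[[0.73,0.31,0],[0,0,0],0],[[0.73,0.31,0],[0,0,0],0],[[0.73,0.31,0],[0,0,0],0],[[0.73,0.31,0],[0,0,0],0],[[0.73,0.31,0],[0,0,0],0],[[0.73,0.31,0],[0,0,0],0],[[0.73,0.31,0],[0,0,0],0]]'

```text
time: 2.55
ee_pos: [0.463, 0.0519, 0.4046]
orientation: [0.0, 0.707, 0.707, -0.0]
wrist_force: [-0.0, 0.2, -0.2]
gripper_width: -0.0
finger_force: 0.0
```

Call:
play_rows --targets '[[[0,0.05,0.6],[0,0,0],0],[[0,0,0.6],[0,0,0],0],[[0,0,0.6],[0,0,0],0],[[0,0,0.6],[0,0,0],0],[[0,0,0.6],[0,0,0],0],[[0,0,0.5],[0,0,0],0],[[0,0,0.3],[0,0,0],0],[[0,0,0.1],[0,0,0],0]]'

```text
time: 3.35
ee_pos: [0.4642, 0.0502, 0.2078]
orientation: [-0.001, 0.707, 0.707, -0.001]
wrist_force: [-0.4, -0.2, -0.1]
gripper_width: -0.0003
finger_force: 0.0
```

Run:
```python
from h import *
im=snap("wrist","wrist1.png");print(arm.state()["ee_pos"],arm.state()["wrist_force"])
```

```text
[0.46448485 0.05012346 0.20806297] [ 0.56059737 -0.43844389 -0.81507314]
```

View pics/wrist1.png

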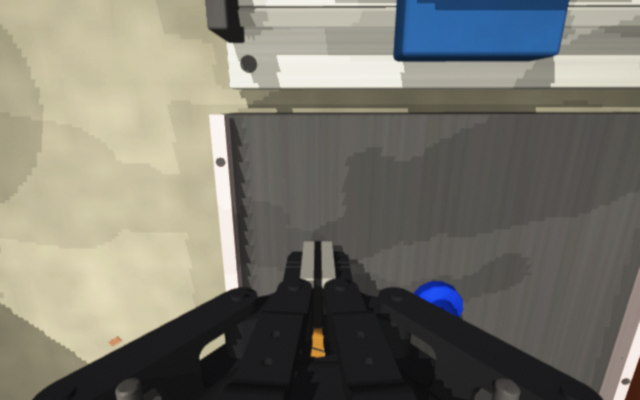

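The wrist view shows the closed fingertips at (318,262) over the bare plate, the pad behind them at (318,345), and the pin clear at (438,298). I'll start the push now.

Call:
play_rows --targets '[[[-0.1,0,0],[0,0,0],0],[[-0.1,0,0],[0,0,0],0],[[-0.1,0,0],[0,0,0],0],[[-0.1,0,0],[0,0,0],0],[[-0.1,0,0],[0,0,0],0],[[-0.1,0,0],[0,0,0],0],[[-0.1,0,0],[0,0,0],0],[[-0.1,0,0],[0,0,0],0]]'

```text
time: 4.2
ee_pos: [0.4652, 0.0097, 0.2097]
orientation: [-0.0, 0.707, 0.707, -0.0]
wrist_force: [0.2, 1.5, -0.1]
gripper_width: -0.0
finger_force: 0.2
```

Call:
play_rows --targets '[[[-0.1,0,0],[0,0,0],0],[[-0.1,0,0],[0,0,0],0],[[-0.1,0,0],[0,0,0],0],[[-0.1,0,0],[0,0,0],0],[[-0.1,0,0],[0,0,0],0],[[-0.1,0,0],[0,0,0],0],[[-0.1,0,0],[0,0,0],0],[[-0.1,0,0],[0,0,0],0]]'

```text
time: 5.0
ee_pos: [0.4652, -0.0303, 0.2097]
orientation: [0.0, 0.707, 0.707, -0.0]
wrist_force: [-0.3, 0.7, 0.3]
gripper_width: -0.0
finger_force: 0.2
```

Run:
```python
from h import *
im=snap("top","top1.png");s=snap("scene","scene1.png")
a=cv2.resize(cv2.imread("pics/top1.png")[180:335,195:500],(610,310));b=cv2.resize(cv2.imread("pics/scene1.png")[140:280,140:420],(560,280))
o=np.zeros((590,610,3),np.uint8);o[:310]=a;o[310:,:560]=b;cv2.imwrite("pics/c1.png",o)
```

```text
(no output)
```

View pics/c1.png

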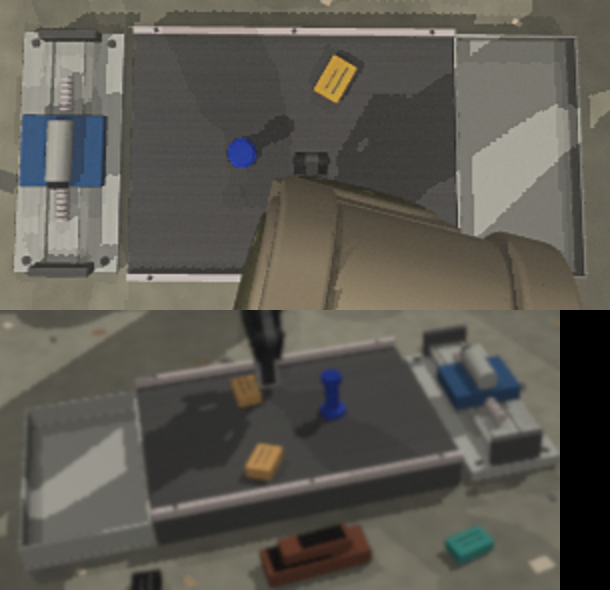

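The scene crop shows the near pad at (245,390) in front of the fingers, being pushed. The pin and the other pad are unmoved.

```bash
cat >> h.py <<'E'
def pads(im,z=.042):
    h=cv2.cvtColor(im["img"],cv2.COLOR_RGB2HSV);m=cv2.inRange(h,(10,110,90),(28,255,255))
    for c in cv2.findContours(m,0,cv2.CHAIN_APPROX_NONE)[0]:
        if cv2.contourArea(c)<25:continue
        P=np.array([onz(im,*p[0],z)[:2] for p in c],np.float32);r=cv2.minAreaRect(P)
        if .38<r[0][0]<.66 and -.3<r[0][1]<.15:print("pad",np.round(r[0],4),np.round(r[1],4),round(r[2],1))
E
python3 - <<'E'
from h import *
pads(np.load("pics/scene0.png.npy",allow_pickle=True).item());pads(np.load("pics/scene1.png.npy",allow_pickle=True).item())
E
```

```text
pad [ 0.5958 -0.0591] [0.027  0.0465] 61.0
pad [ 0.4757 -0.0045] [0.0253 0.0478] 71.1
pad [ 0.5958 -0.0591] [0.027  0.0465] 61.0
pad [ 0.4803 -0.0558] [0.048  0.0235] 2.4
```

Call:
play_rows --targets '[[[-0.1,0,0.03],[0,0,0],0],[[-0.1,0,0],[0,0,0],0],[[-0.1,0,0],[0,0,0],0],[[-0.1,0,0],[0,0,0],0],[[-0.1,0,0],[0,0,0],0],[[-0.1,0,0],[0,0,0],0],[[-0.1,0,0],[0,0,0],0],[[-0.1,0,0],[0,0,0],0]]'

```text
time: 5.9
ee_pos: [0.4652, -0.0704, 0.2082]
orientation: [0.0, 0.707, 0.707, -0.0]
wrist_force: [-0.6, -0.1, -1.1]
gripper_width: 0.0001
finger_force: 0.1
```

Call:
play_rows --targets '[[[-0.1,0,0],[0,0,0],0],[[-0.1,0,0],[0,0,0],0],[[-0.1,0,0],[0,0,0],0],[[-0.1,0,0],[0,0,0],0],[[-0.1,0,0],[0,0,0],0],[[-0.1,0,0],[0,0,0],0],[[-0.1,0,0],[0,0,0],0],[[-0.1,0,0],[0,0,0],0]]'

```text
time: 6.7
ee_pos: [0.4652, -0.1103, 0.2082]
orientation: [0.0, 0.707, 0.707, 0.0]
wrist_force: [-0.5, 0.4, 0.3]
gripper_width: 0.0001
finger_force: 0.2
```

Run:
```python
from h import *
pads(snap("scene","scene2.png"))
```

```text
pad [ 0.596  -0.0589] [0.0278 0.0464] 59.0
pad [ 0.4824 -0.1336] [0.0471 0.0248] 14.4
```

Call:
play_rows --targets '[[[0.1,0,0],[0,0,0],0],[[0.1,0,0],[0,0,0],0],[[0,0.1,0],[0,0,0],0],[[0,0.06,0],[0,0,0],0],[[-0.1,0,0],[0,0,0],0],[[-0.1,0,0],[0,0,0],0],[[-0.1,0,0],[0,0,0],0],[[-0.1,0,0],[0,0,0],0]]'

```text
time: 7.55
ee_pos: [0.4731, -0.1205, 0.2082]
orientation: [0.0, 0.708, 0.707, 0.0]
wrist_force: [0.5, 1.4, 0.2]
gripper_width: 0.0001
finger_force: 0.2
```

Call:
play_rows --targets '[[[-0.08,0,0],[0,0,0],0],[[-0.08,0,0],[0,0,0],0],[[-0.08,0,0],[0,0,0],0],[[-0.08,0,0],[0,0,0],0],[[-0.08,0,0],[0,0,0],0],[[-0.08,0,0],[0,0,0],0],[[-0.08,0,0],[0,0,0],0],[[-0.08,0,0],[0,0,0],0]]'

```text
time: 8.35
ee_pos: [0.4731, -0.1523, 0.2082]
orientation: [0.0, 0.707, 0.707, -0.0]
wrist_force: [0.5, 0.1, 0.1]
gripper_width: -0.0002
finger_force: 0.0
```

Call:
play_rows --targets '[[[-0.08,0,0],[0,0,0],0],[[-0.08,0,0],[0,0,0],0],[[-0.08,0,0],[0,0,0],0],[[-0.08,0,0],[0,0,0],0],[[-0.08,0,0],[0,0,0],0],[[-0.08,0,0],[0,0,0],0],[[-0.08,0,0],[0,0,0],0],[[-0.08,0,0],[0,0,0],0]]'

```text
time: 9.15
ee_pos: [0.4731, -0.1842, 0.2082]
orientation: [0.0, 0.707, 0.707, -0.0]
wrist_force: [0.1, -0.5, -0.4]
gripper_width: 0.0003
finger_force: 0.0
```

Run:
```python
from h import *
pads(snap("scene","scene3.png"))
snap("wrist","w3.png")
b=cv2.resize(cv2.imread("pics/scene3.png")[140:280,140:420],(700,350));cv2.imwrite("pics/c3.png",b)
```

```text
pad [ 0.596  -0.0589] [0.0281 0.0466] 60.0
pad [ 0.516  -0.1929] [0.0205 0.0438] 88.1
```

View pics/c3.png

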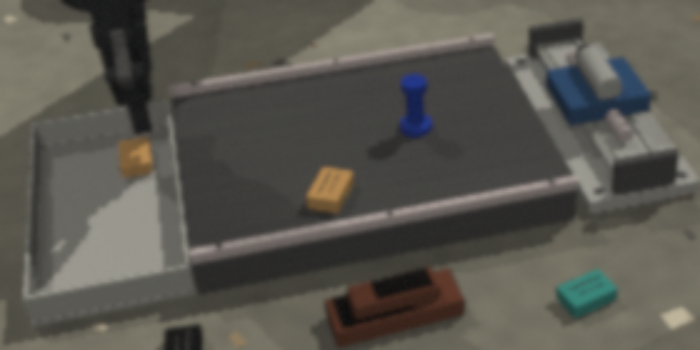

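The crop shows the first pad inside the tray at (136,157). The pin, the second pad at (330,188), the shoe and the carriage are unchanged. Next I lift and move behind the second pad.

Call:
play_rows --targets '[[[0,0,-1],[0,0,0],0],[[0,0,-1],[0,0,0],0],[[0.6,0.4,0],[0,0,0],0],[[0.6,0.4,0],[0,0,0],0],[[0.6,0.4,0],[0,0,0],0],[[0.6,0.4,0],[0,0,0],0],[[0.6,0.4,0],[0,0,0],0],[[0.6,0.4,0],[0,0,0],0]]'

```text
time: 10.05
ee_pos: [0.5938, -0.0025, 0.3082]
orientation: [0.0, 0.707, 0.707, -0.0]
wrist_force: [-0.2, -0.7, -0.2]
gripper_width: 0.0002
finger_force: 0.0
```

Call:
play_rows --targets '[[[0,0,0],[0,0,0],0],[[0,0,0.4],[0,0,0],0],[[0,0,0.4],[0,0,0],0],[[0,0,0.4],[0,0,0],0],[[0,0,0.4],[0,0,0],0],[[0,0,0.3],[0,0,0],0],[[0,0,0.1],[0,0,0],0],[[0,0,0],[0,0,0],0]]'

```text
time: 10.85
ee_pos: [0.5926, -0.0044, 0.2075]
orientation: [-0.001, 0.708, 0.707, -0.001]
wrist_force: [0.8, 0.0, 1.1]
gripper_width: 0.0001
finger_force: 0.0
```

Call:
play_rows --targets '[[[-0.1,0,0],[0,0,0],0],[[-0.1,0,0],[0,0,0],0],[[-0.1,0,0],[0,0,0],0],[[-0.1,0,0],[0,0,0],0],[[-0.1,0,0],[0,0,0],0],[[-0.1,0,0],[0,0,0],0],[[-0.1,0,0],[0,0,0],0],[[-0.1,0,0],[0,0,0],0]]'

```text
time: 11.65
ee_pos: [0.5932, -0.0444, 0.2081]
orientation: [-0.0, 0.707, 0.707, -0.0]
wrist_force: [-0.3, 0.8, 0.8]
gripper_width: -0.0
finger_force: 0.2
```

Call:
play_rows --targets '[[[-0.1,0,0],[0,0,0],0],[[-0.1,0,0],[0,0,0],0],[[-0.1,0,0],[0,0,0],0],[[-0.1,0,0],[0,0,0],0],[[-0.1,0,0],[0,0,0],0],[[-0.1,0,0],[0,0,0],0],[[-0.1,0,0],[0,0,0],0],[[-0.1,0,0],[0,0,0],0]]'

```text
time: 12.45
ee_pos: [0.5932, -0.0844, 0.2082]
orientation: [0.0, 0.707, 0.707, 0.0]
wrist_force: [0.6, 0.1, 0.2]
gripper_width: 0.0004
finger_force: 0.2
```

Run:
```python
from h import *
pads(snap("scene","scene4.png"));pads(snap("top","top4.png"))
b=cv2.resize(cv2.imread("pics/scene4.png")[140:280,140:420],(700,350));cv2.imwrite("pics/c4.png",b)
```

```text
pad [ 0.6027 -0.1092] [0.0231 0.0474] 89.7
pad [ 0.5162 -0.1929] [0.0203 0.0447] 88.1
```

View pics/c4.png

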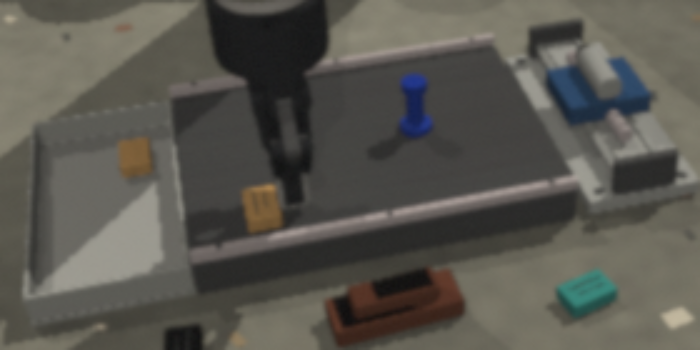

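The second pad, at crop (262,207), is square to the fingers and centred at x≈0.594, so I keep pushing.

Call:
play_rows --targets '[[[-0.1,0,0],[0,0,0],0],[[-0.1,0,0],[0,0,0],0],[[-0.1,0,0],[0,0,0],0],[[-0.1,0,0],[0,0,0],0],[[-0.1,0,0],[0,0,0],0],[[-0.1,0,0],[0,0,0],0],[[-0.1,0,0],[0,0,0],0],[[-0.1,0,0],[0,0,0],0]]'

```text
time: 13.35
ee_pos: [0.5931, -0.1245, 0.2082]
orientation: [0.0, 0.707, 0.707, -0.0]
wrist_force: [-0.2, -0.1, 0.6]
gripper_width: -0.0001
finger_force: 0.2
```

Call:
play_rows --targets '[[[-0.08,0,0],[0,0,0],0],[[-0.08,0,0],[0,0,0],0],[[-0.08,0,0],[0,0,0],0],[[-0.08,0,0],[0,0,0],0],[[-0.08,0,0],[0,0,0],0],[[-0.08,0,0],[0,0,0],0],[[-0.08,0,0],[0,0,0],0],[[-0.08,0,0],[0,0,0],0]]'

```text
time: 14.15
ee_pos: [0.5931, -0.1564, 0.2082]
orientation: [0.0, 0.707, 0.707, -0.0]
wrist_force: [0.1, 0.2, -1.4]
gripper_width: 0.0002
finger_force: 0.0
```

Call:
play_rows --targets '[[[-0.08,0,0],[0,0,0],0],[[-0.08,0,0],[0,0,0],0],[[-0.08,0,0],[0,0,0],0],[[-0.08,0,0],[0,0,0],0],[[-0.08,0,0],[0,0,0],0],[[-0.08,0,0],[0,0,0],0],[[-0.08,0,0],[0,0,0],0],[[0,0,0],[0,0,0],0]]'

```text
time: 14.95
ee_pos: [0.5931, -0.1846, 0.2082]
orientation: [0.0, 0.708, 0.707, -0.0]
wrist_force: [-0.1, 0.1, 0.0]
gripper_width: -0.0004
finger_force: 0.0
```

Call:
play_rows --targets '[[[0,0,-1],[0,0,0],0],[[0,0,-1],[0,0,0],0],[[0,0,-1],[0,0,0],0],[[-1,-0.5,0],[0,0,0],0],[[-1,-0.5,0],[0,0,0],0],[[-1,-0.5,0],[0,0,0],0],[[-1,-0.5,0],[0,0,0],0],[[0,0,0],[0,0,0],0]]'

```text
time: 15.75
ee_pos: [0.5008, -0.3679, 0.3581]
orientation: [0.001, 0.71, 0.704, -0.001]
wrist_force: [1.0, 0.0, -0.5]
gripper_width: 0.0002
finger_force: 0.0
```

Run:
```python
from h import *
pads(snap("scene","scene5.png"));print(1);pads(snap("top","top5.png"),.018)
a=cv2.resize(cv2.imread("pics/top5.png")[140:335,195:500],(470,300));b=cv2.resize(cv2.imread("pics/scene5.png")[140:280,140:420],(560,280))
o=np.zeros((580,560,3),np.uint8);o[:300,:470]=a;o[300:]=b;cv2.imwrite("pics/c5.png",o)
```

```text
pad [ 0.6297 -0.1929] [0.0213 0.0322] 87.9
pad [ 0.5155 -0.1928] [0.0205 0.0453] 88.1
1
pad [ 0.4688 -0.1957] [0.0245 0.0348] 88.5
pad [ 0.5934 -0.1956] [0.025  0.0347] 88.6
```

View pics/c5.png

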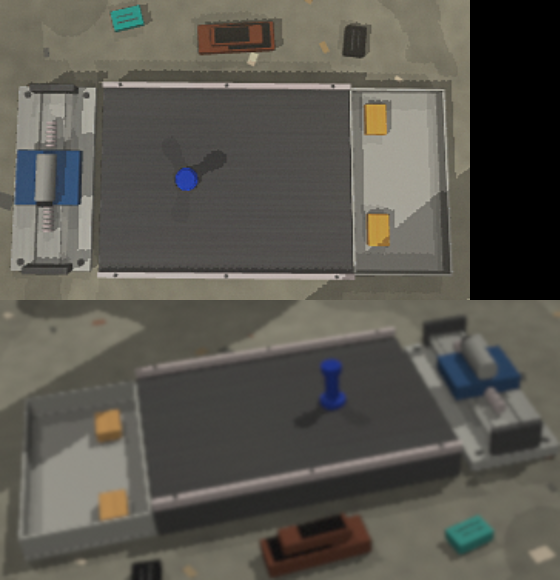

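Both pads lie flat in the tray at top-crop (376,118) and (378,229). The pin is standing at (186,180), and the shoe and carriage are undisturbed.

```bash
python3 -c "
from cell import arm
print(arm.finish_job())"
```

```text
the job is handed in; nothing more can be done
None
```

Both brass pads were swept off the plate and lie flat in the grey catch tray; the pin still stands where it was, the shoe and carriage are undisturbed, and the job was handed in at about 16 s.

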